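Point-and-check before starting the pump

ROBOT

A 7-joint arm with a two-finger parallel gripper is mounted at the origin on the work surface. World frame = base frame: x ahead of the robot, y to its left, z up, the work surface at z = 0. Lengths are in m, angles in rad, forces in N, time in s.
With the tool pointing down it reaches from about 0.4 to 0.85 m from the base axis. Payload 10.4 kg.
Tool frame: the origin (TCP) lies between the finger pads, 19 mm behind the fingertips; this is the grasp point; z points along the fingers, y is the line along which they close (so a half turn about z gives the same grasp; the last joint's range is limited). The gripper opens to 85 mm and grips with 20 to 120 N. Pads are 22 mm wide; open, the fingers measure 114 mm over their backs; the gripper's body (76 mm by 85 mm) begins 54 mm behind the grasp point. The pads swing forward as they close: fully open they stand 13 mm farther back than shut.
Start: joints at [1.11, 0.332, -0.065, 1.46, 0.022, 1.35, -0.088], TCP at [0.265, -0.566, 0.25] pointing down, gripper open.
Joint ranges: [-2.6, 2.6], [-0.5, 2.12], [-1.47, 1.34], [0.16, 2.42], [-1.27, 4.41], [0.06, 2.06], [-2.6, 2.6]. Speed limits (rad/s): [2.22, 2.22, 2.79, 2.79, 3.14, 3.14, 3.14].

INTERFACE

Orientations are given as a unit quaternion [x, y, z, w].
In Python, from workcell import manip gives the robot as it stands. The module is installed in compiled form; this text tells all that it offers.
- The arm moves only by the tool step_arm, never from a script. Its argument "moves" is a list of rows, each a list of 7 numbers: the closure, from 0 (fully open) to 1 (shut), then the shift along the world's x, y, z in mm, then the turn, a rotation vector about the world's x, y, z in rad. In form: [[grip, tx, ty, tz, ax, ay, az], ...]. A call has 1 to 10 rows; each row is the pose to reach, as a shift and turn from the pose commanded when the call began; what a row does not reach only later rows make up. A row lasts 1/10 s, in which the tool goes at most 50 mm and 8.59 degrees, less where a joint would pass 70% of its speed; a pose out of reach is approached as far as the arm can. A call with a gripper value outside its range is refused whole. The fingers move at their own pace and stop on an object; "grip_force" is the grip in N (left out, the last holds). Time passes only in rows, so rows that repeat a pose let the fingers close. It gives the time, the measured TCP pose, the force, the opening and the grip force at its end, in the units of the state.
- manip.get_obs(): the state, without advancing time (a new reading comes with each control period).
- manip.camera(name): name is "scene" or "top"; returns a dict with "image" (480x640x3 uint8, blue, green, red), "K" (3x3 intrinsics, pixels), "rvec" (rotation vector, rad) and "tvec" (3), from world to camera coordinates, as OpenCV has them. Camera axes: x right, y down, z forward; pixel columns grow to the right and rows downward; lengths in m; the calibration is good to about 2 mm. A picture is of the moment at which its call begins. There is no depth.
- manip.hand_in(): hands the job in; it is judged then, once.
The state is a dict: "clock": time; "joint_pos": joint angles; "joint_velocities": joint speeds; "tau": joint torques, N m; "position": TCP position; "ee_rot": TCP orientation; "ft_force": force on the tool from outside, world axes, zero at the start; "torque": the same for the moment, N m; "grip_width": opening from 0.0 (shut) to 1.0 (fully open); "grasp_force": force on a finger pad.
Only numpy, scipy, OpenCV 4.12 (cv2) and the standard library are available. Lean on these libraries where they do the work, as an engineer would, in place of code of your own. Each camera call takes 0.05 s, during which the arm holds its last target. There are 200 camera calls.

TASK

Do the point-and-check before the run: point down at the blue cap of the amber bottle, fingertips just above the middle of the cap (a few centimetres at most) without touching it, and stay there for two seconds, then point in the same way at the red-capped vial in the rack for two seconds. Only then press the green button on the pump controller with the fingertips until it is fully in, and move clear of it. Do not bring the fingertips down over any other bottle or vial, do not touch or move the bottles and vials, and leave the red button and everything else as they are.

Things in the scene. Friction and masses are not known exactly. Their poses are not given: they have to be found in the camera images.
- amber_bottle: The named bottle: brown amber glass, BLUE cap, white paper label. Cap top is at z = +0.130 m in its frame. Origin: centre of the underside, z up; loose, 350 g, 66 mm in diameter, 130 mm tall.
- amber_cap (a point): Centre of the top face of the amber bottle's blue cap (134 mm above the table). Pointing at the cap means the TCP above this point.
- clear_bottle: Bystander: same bottle in clear glass with a blue cap. Cap top is at z = +0.130 m in its frame. Origin: centre of the underside, z up; loose, 350 g, 66 mm in diameter, 130 mm tall.
- clear_cap (a point): Centre of the top of the clear bottle's cap.
- white_cap_bottle: Bystander: same bottle in amber glass with a WHITE cap. Cap top is at z = +0.130 m in its frame. Origin: centre of the underside, z up; loose, 350 g, 66 mm in diameter, 130 mm tall.
- white_cap (a point): Centre of the top of the white cap.
- tray: Fixed white open tray, 110 x 270 x 18 mm, in which the three bottles stand in a row along its y, 85 mm apart, in any order. Left or right on the bench. Origin: centre of its underside.
- rack: Fixed grey vial rack, 60 x 176 x 45 mm, with a row of four holes along its y, 42 mm apart, one vial in each, in any order. On the other side of the bench from the tray. Origin: centre of its underside.
- red_vial: The named vial: small glass vial with a RED cap, standing in the rack with its cap top 77 mm above the table. 22-25 mm in diameter, 69 mm tall, loose, 30 g. Origin: centre of the underside, z up.
- red_vial_top (a point): Centre of the top face of the red cap.
- white_vial: Bystander: the same vial with a WHITE cap. 22-25 mm in diameter, 69 mm tall, loose, 30 g. Origin: centre of the underside, z up.
- white_vial_top (a point): Centre of the top face of the white cap.
- yellow_vial: Bystander: the same vial with a YELLOW cap. 22-25 mm in diameter, 69 mm tall, loose, 30 g. Origin: centre of the underside, z up.
- yellow_vial_top (a point): Centre of the top face of the yellow cap.
- black_vial: Bystander: the same vial with a BLACK cap. 22-25 mm in diameter, 69 mm tall, loose, 30 g. Origin: centre of the underside, z up.
- black_vial_top (a point): Centre of the top face of the black cap.
- controller: Fixed pump controller between tray and rack: beige box, 170 (x) x 140 (y) x 70 mm, blue screen on top on the far side and two round push buttons on top on the side near the robot. Origin: centre of its underside.
- start_button (a joint): GREEN start button (30 mm across, stands 16 mm proud of the box top, centre 35 mm towards the robot and 35 mm to +y of the box centre): depth pressed in m, 0 = out, 0.008 = fully in. No spring: it slides down against about 4 N of friction and stays where it is pushed.
- start_top (a point): Centre of the green button's top face, 86 mm above the table when out; press straight down.
- stop_button (a joint): RED stop button, same kind, 70 mm from the green one on the -y side; 0 = out. Must stay out.
- stop_top (a point): Centre of the red button's top face.
- beaker: Bystander: loose clear plastic beaker, 70 mm across, 85 mm tall, beyond the work. Origin: centre of underside.
- flask: Bystander: loose clear conical flask, 76 mm across, 104 mm tall, beyond the work. Origin: centre of underside.
- wrench: Bystander: loose steel wrench, 160 mm long, lying on the bench beyond the work.
Things that resemble listed ones, but are neither listed nor needed, are in the scene too. Leave any purple or yellow look-alike of the amber_bottle alone.

How it is judged:
On the way, in this order (a step that is already met when the one before it is completed fails the run):
1. the tool point dwells just above the amber bottle's blue cap (horizontal distance between the grasp point and amber_cap below 0.02 m and z of the grasp point in the frame of amber_cap between 0.018 and 0.08 m), for 1.5 s.
2. the tool point dwells just above the red-capped vial (horizontal distance between the grasp point and red_vial_top below 0.016 m and z of the grasp point in the frame of red_vial_top between 0.018 and 0.08 m), for 1.5 s.
3. the green button is pressed fully in (value of joint start_button above 0.006 m), for 0.1 s.
At the end, for the whole second after the job is handed in: After both dwells (1.5 s each, TCP 18 to 80 mm above the cap, within 20 mm sideways for the bottle, 16 mm for the vial) the green button is in by over 6 mm, the red one out (under 1.5 mm), bottles and vials upright (0.15 rad) and still, no loose thing moved over 12 mm (value of joint start_button above 0.006 m and value of joint stop_button below 0.0015 m and not (distance of any of amber_bottle, clear_bottle, white_cap_bottle, red_vial, white_vial, yellow_vial, black_vial, beaker, flask, wrench from where it was at the start of the episode above 0.012 m) and angle between each of amber_bottle, clear_bottle, white_cap_bottle, red_vial, white_vial, yellow_vial, black_vial's own z axis and vertical below 0.15 rad and linear speed of each of amber_bottle, clear_bottle, white_cap_bottle, red_vial, white_vial, yellow_vial, black_vial below 0.02 m/s); the robot touches nothing.
It fails at once if the robot touches a bottle or vial (over 0.3 N) (contact force between any of the fingers, the arm and amber_bottle above 0.3 N or contact force between any of the fingers, the arm and clear_bottle above 0.3 N or contact force between any of the fingers, the arm and white_cap_bottle above 0.3 N or contact force between any of the fingers, the arm and red_vial above 0.3 N or contact force between any of the fingers, the arm and white_vial above 0.3 N or contact force between any of the fingers, the arm and yellow_vial above 0.3 N or contact force between any of the fingers, the arm and black_vial above 0.3 N).
It fails at once if the fingertips are brought down over a wrong bottle or vial (TCP under 50 mm above its cap, within 12 mm sideways) ((horizontal distance between the grasp point and clear_cap below 0.012 m and z of the grasp point in the frame of clear_cap between 0.018 and 0.05 m) or (horizontal distance between the grasp point and white_cap below 0.012 m and z of the grasp point in the frame of white_cap between 0.018 and 0.05 m) or (horizontal distance between the grasp point and white_vial_top below 0.012 m and z of the grasp point in the frame of white_vial_top between 0.018 and 0.05 m) or (horizontal distance between the grasp point and yellow_vial_top below 0.012 m and z of the grasp point in the frame of yellow_vial_top between 0.018 and 0.05 m) or (horizontal distance between the grasp point and black_vial_top below 0.012 m and z of the grasp point in the frame of black_vial_top between 0.018 and 0.05 m)).
It fails at once if the red button is pressed (over 1.5 mm) (value of joint stop_button above 0.0015 m).
It fails at once if a loose thing is displaced by more than 12 mm (distance of any of amber_bottle, clear_bottle, white_cap_bottle, red_vial, white_vial, yellow_vial, black_vial, beaker, flask, wrench from where it was at the start of the episode above 0.012 m).
It also fails if it takes over 51 s, if anything falls off the work surface, if the arm or the gripper's body presses on something with over 40 N, if the wrist force passes 120 N, or if a joint passes its speed limit or range.

## Working session

There is one attempt and no reset: what is moved stays moved. The work goes in short steps, Python scripts to look and compute and a tool call to move; the robot and the scene stay as the last step left them, time stands still between calls to the robot, and variables do not carry over. Pictures are saved under pics/ and viewed, at most 10 in all, crops included, and the job is handed in when it is done.

Besides the shell and the picture viewer there is one more tool, called after "Call:" as name(argument=value, ...) on one line, values as JSON. step_arm: Moves the arm, as the interface text tells. Its arguments: {"type":"object","properties":{"moves":{"type":"array","items":{"type":"array","items":{"type":"number"}}},"grip_force":{"type":"number"}},"required":["moves"]}

```bash
mkdir -p pics
cat > h.py <<'E'
import numpy as np, cv2
from workcell import manip
def ray(c,u,v,z):
    R=cv2.Rodrigues(np.array(c["rvec"],float))[0]; t=np.array(c["tvec"],float).ravel()
    d=R.T@np.linalg.inv(np.array(c["K"],float))@[u,v,1]; o=-R.T@t
    return o+d*(z-o[2])/d[2]
E
python3 - <<'E'
from h import *
import pickle
C={n:manip.camera(n) for n in("scene","top")}
pickle.dump(C,open("c0.pkl","wb"))
for n in C: cv2.imwrite(f"pics/{n}0.png",C[n]["image"])
o=manip.get_obs(); print(o["clock"],o["position"],o["ee_rot"])
E
```

```text
0.1 [ 0.26481519 -0.56577517  0.24930434] [ 9.76136518e-01  2.17156868e-01 -1.70123680e-04 -6.03498873e-04]
```

View pics/top0.png

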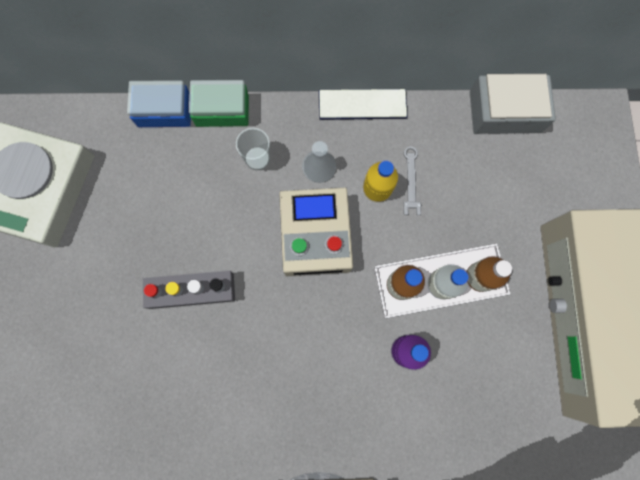

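View pics/scene0.png

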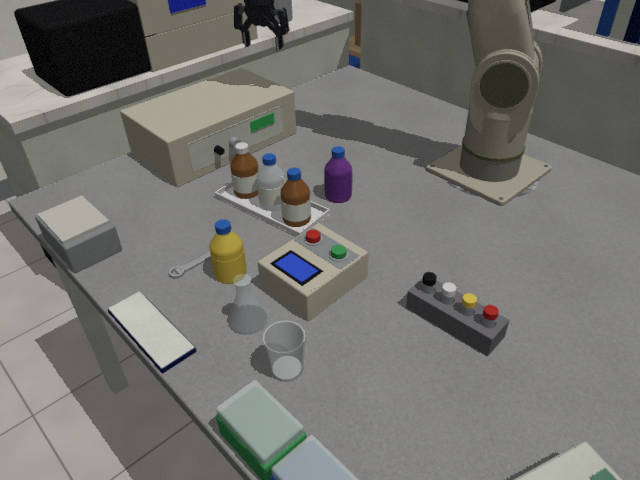

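The top view has x up and y to the left. The blue caps are at (414,278) on brown glass in the tray, (459,277) on clear glass in the tray, (386,169) on the yellow look-alike and (420,353) on the purple look-alike. The target is (414,278), because it is the only brown bottle with a blue cap; the other brown one at (503,269) has a white cap. The vials run red (151,291), yellow (172,288), white (194,287) and black (216,285). The green button is at (299,246) and the red one at (334,244).

```bash
cat > m.py <<'E'
from h import *
import pickle
C=pickle.load(open("c0.pkl","rb"))
def blob(n,box,lo,hi):
    x0,y0,x1,y1=box; hsv=cv2.cvtColor(C[n]["image"],cv2.COLOR_BGR2HSV)[y0:y1,x0:x1]
    m=cv2.inRange(hsv,lo,hi)
    k,l,s,c=cv2.connectedComponentsWithStats(m); i=1+s[1:,4].argmax()
    return s[i]+[x0,y0,0,0,0],c[i]+[x0,y0]
B=((100,120,60),(130,255,255));R=((0,150,80),(8,255,255));G=((50,100,50),(85,255,255));Y=((20,120,100),(35,255,255))
for nm,h,col,bt,bs in[("amber",.134,B,(400,262,430,292),(280,160,306,186)),("clear",.134,B,(446,262,475,292),(256,150,280,170)),
 ("redvial",.077,R,(140,280,162,302),(478,300,504,325)),("yelvial",.077,Y,(162,278,183,300),(458,288,480,312)),
 ("green",.086,G,(288,234,312,258),(325,240,352,262)),("stop",.086,R,(324,232,346,256),(300,226,325,246))]:
    for n,b in(("top",bt),("scene",bs)):
        s,c=blob(n,b,*col); print(nm,n,s,c.round(1),ray(C[n],*c,h).round(4))
for n in C:
    R_=cv2.Rodrigues(np.array(C[n]["rvec"],float))[0]; print(n,(-R_.T@np.ravel(C[n]["tvec"])).round(3))
im=C["top"]["image"]; cr=[cv2.resize(im[y:y+60,x:x+130],None,fx=5,fy=5,interpolation=cv2.INTER_CUBIC) for x,y in((385,250),(135,260))]
cv2.imwrite("pics/crop.png",np.vstack(cr))
E
python3 m.py
```

```text
amber top [405 269  17  17 214] [413.3 277.2] [ 0.4925 -0.1839  0.134 ]
amber scene [287 168  14  13 150] [293.6 173.8] [ 0.5032 -0.1744  0.134 ]
clear top [451 269  17  16 213] [459.2 276.6] [ 0.4918 -0.2699  0.134 ]
clear scene [263 153  13  13 130] [268.7 159. ] [ 0.5028 -0.2596  0.134 ]
redvial top [144 285  14  11 121] [150.6 290. ] [0.4852 0.3176 0.077 ]
redvial scene [484 305  14  15 152] [490.9 311.5] [0.4916 0.3211 0.077 ]
yelvial top [165 282  15  13 151] [172.  288.1] [0.4881 0.2765 0.077 ]
yelvial scene [463 294  14  14 149] [469.7 299.9] [0.4944 0.2799 0.077 ]
green top [292 239  15  14 163] [298.8 245.3] [0.5664 0.0287 0.086 ]
green scene [331 245  15  14 178] [338.1 251.5] [0.5747 0.0341 0.086 ]
stop top [328 237  13  13 143] [334.1 243.1] [ 0.5694 -0.041   0.086 ]
stop scene [306 230  14  13 140] [312.9 235.8] [ 0.5767 -0.0348  0.086 ]
scene [1.136 0.607 0.774]
top [0.386 0.004 0.995]
```

View pics/crop.png

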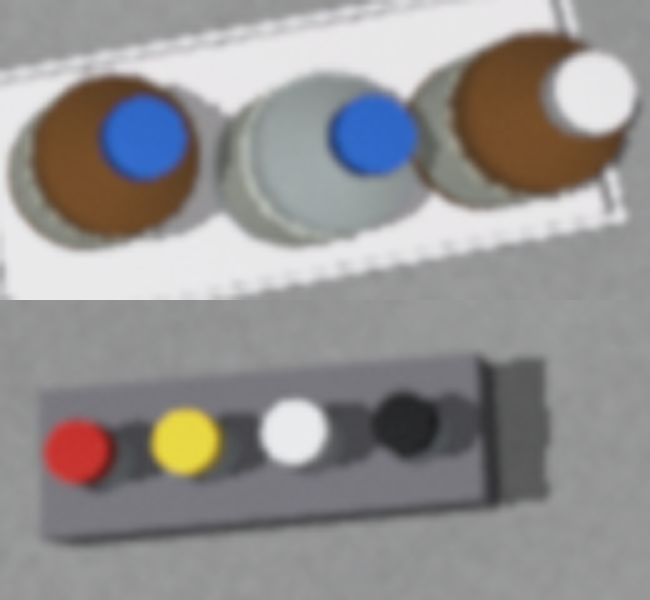

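The crop confirms the targets: brown bottle with blue cap at the left end of the tray row, and red vial at the left end of the rack. The spacings also match: amber to clear 86 mm (85 given), red to yellow 41 mm (42), green to red button 70 mm (70). The top-view targets are amber (0.493, -0.183), vial (0.486, 0.318) and green (0.567, 0.029).

I'll close the fingers, rise a little, then travel high.

Call:
step_arm(moves=[[1,0,0,20,0,0,0],[1,0,0,40,0,0,0],[1,20,30,50,0,0,0],[1,40,65,50,0,0,0],[1,60,100,50,0,0,0],[1,80,135,50,0,0,0],[1,100,170,50,0,0,0],[1,120,205,50,0,0,0],[1,140,240,50,0,0,0],[1,140,240,50,0,0,0]])

```text
clock: 1.1
position: [0.4082, -0.3206, 0.3001]
ee_rot: [0.975, 0.221, 0.001, -0.001]
ft_force: [-0.1, -0.5, -0.4]
grip_width: -0.005
grasp_force: 0.0
```

Call:
step_arm(moves=[[1,20,35,0,0,0,0],[1,40,70,0,0,0,0],[1,65,105,0,0,0,0],[1,88,143,0,0,0,0],[1,88,143,0,0,0,0],[1,88,143,-30,0,0,0],[1,88,143,-60,0,0,0],[1,88,143,-85,0,0,0],[1,88,143,-100,0,0,0],[1,88,143,-100,0,0,0]])

```text
clock: 2.1
position: [0.4914, -0.1834, 0.1976]
ee_rot: [0.976, 0.217, -0.002, -0.001]
ft_force: [-0.6, -0.9, 0.8]
grip_width: -0.004
grasp_force: 0.0
```

Call:
step_arm(moves=[[1,0,0,-8,0,0,0],[1,0,0,-15,0,0,0],[1,0,0,-15,0,0,0],[1,0,0,-15,0,0,0]])

```text
clock: 2.5
position: [0.4931, -0.1831, 0.1853]
ee_rot: [0.976, 0.217, 0.0, 0.0]
ft_force: [-0.3, -0.8, 0.4]
grip_width: 0.001
grasp_force: 0.0
```

Run:
```python
from h import *
a=manip.camera("scene")["image"]; b=manip.camera("top")["image"]
f=lambda i,x,y:cv2.resize(i[y:y+150,x:x+100],None,fx=4,fy=4)
cv2.imwrite("pics/d1.png",np.hstack([f(a,245,80),f(b,365,200)]))
print(manip.get_obs()["position"])
```

```text
[ 0.49322324 -0.18314995  0.18549984]
```

View pics/d1.png

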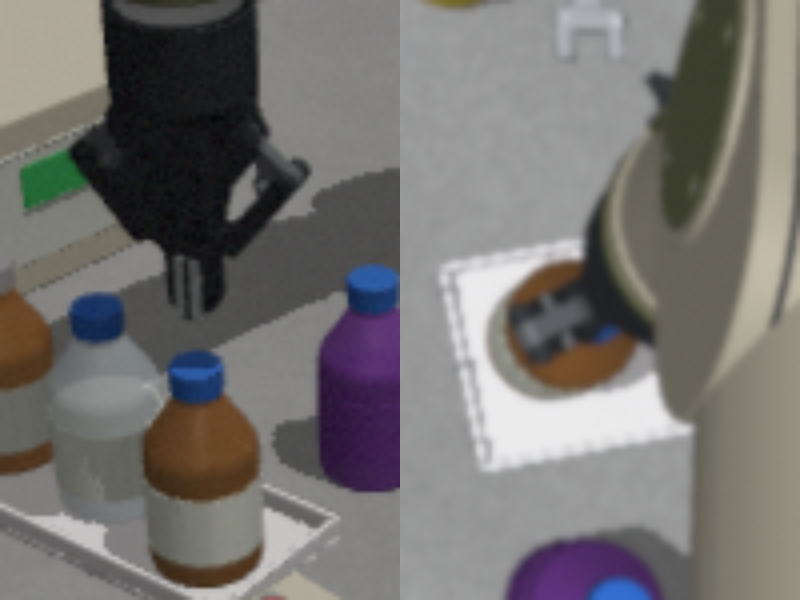

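The scene view (left half) shows the closed fingertips at crop (190,310), about 3 cm above the amber bottle's blue cap at (195,360), not touching. I'll hold here for over two seconds.

Call:
step_arm(moves=[[1,0,0,0,0,0,0],[1,0,0,0,0,0,0],[1,0,0,0,0,0,0],[1,0,0,0,0,0,0],[1,0,0,0,0,0,0],[1,0,0,0,0,0,0],[1,0,0,0,0,0,0],[1,0,0,0,0,0,0],[1,0,0,0,0,0,0],[1,0,0,0,0,0,0]])

```text
clock: 3.6
position: [0.493, -0.183, 0.185]
ee_rot: [0.976, 0.217, 0.0, 0.0]
ft_force: [-0.1, -0.4, -0.1]
grip_width: -0.002
grasp_force: 0.0
```

Call:
step_arm(moves=[[1,0,0,0,0,0,0],[1,0,0,0,0,0,0],[1,0,0,0,0,0,0],[1,0,0,0,0,0,0],[1,0,0,0,0,0,0],[1,0,0,0,0,0,0],[1,0,0,0,0,0,0],[1,0,0,0,0,0,0],[1,0,0,0,0,0,0],[1,0,0,0,0,0,0]])

```text
clock: 4.6
position: [0.4929, -0.1831, 0.185]
ee_rot: [0.976, 0.217, -0.0, 0.0]
ft_force: [-0.1, -0.4, -0.6]
grip_width: 0.001
grasp_force: 0.0
```

Call:
step_arm(moves=[[1,0,0,15,0,0,0],[1,0,0,35,0,0,0],[1,0,0,60,0,0,0],[1,0,25,65,0,0,0],[1,0,60,65,0,0,0],[1,0,95,65,0,0,0],[1,0,130,65,0,0,0],[1,0,165,65,0,0,0],[1,0,200,65,0,0,0],[1,0,230,65,0,0,0]])

```text
clock: 5.6
position: [0.4928, 0.0489, 0.2502]
ee_rot: [0.976, 0.218, 0.0, 0.0]
ft_force: [-0.1, -0.6, -0.5]
grip_width: -0.001
grasp_force: 0.0
```

Call:
step_arm(moves=[[1,0,30,0,0,0,0],[1,0,65,0,0,0,0],[1,0,100,0,0,0,0],[1,-2,135,0,0,0,0],[1,-4,170,0,0,0,0],[1,-6,205,0,0,0,0],[1,-7,240,0,0,0,0],[1,-7,271,0,0,0,0],[1,-7,271,0,0,0,0],[1,-7,271,0,0,0,0]])

```text
clock: 6.6
position: [0.4857, 0.3184, 0.2498]
ee_rot: [0.976, 0.218, -0.0, -0.0]
ft_force: [0.5, -0.4, 0.2]
grip_width: -0.003
grasp_force: 0.0
```

Call:
step_arm(moves=[[1,0,0,-25,0,0,0],[1,0,0,-50,0,0,0],[1,0,0,-75,0,0,0],[1,0,0,-95,0,0,0],[1,0,0,-110,0,0,0],[1,0,0,-118,0,0,0],[1,0,0,-118,0,0,0]])

```text
clock: 7.3
position: [0.486, 0.3172, 0.1314]
ee_rot: [0.976, 0.217, -0.001, 0.0]
ft_force: [0.7, -0.2, 0.7]
grip_width: -0.005
grasp_force: 0.0
```

Run:
```python
from h import *
a=manip.camera("scene")["image"]; b=manip.camera("top")["image"]
f=lambda i,x,y:cv2.resize(i[y:y+150,x:x+100],None,fx=4,fy=4)
cv2.imwrite("pics/d2.png",np.hstack([f(a,430,210),f(b,130,220)]))
print(manip.get_obs()["position"])
```

```text
[0.48641753 0.31806963 0.13286246]
```

View pics/d2.png

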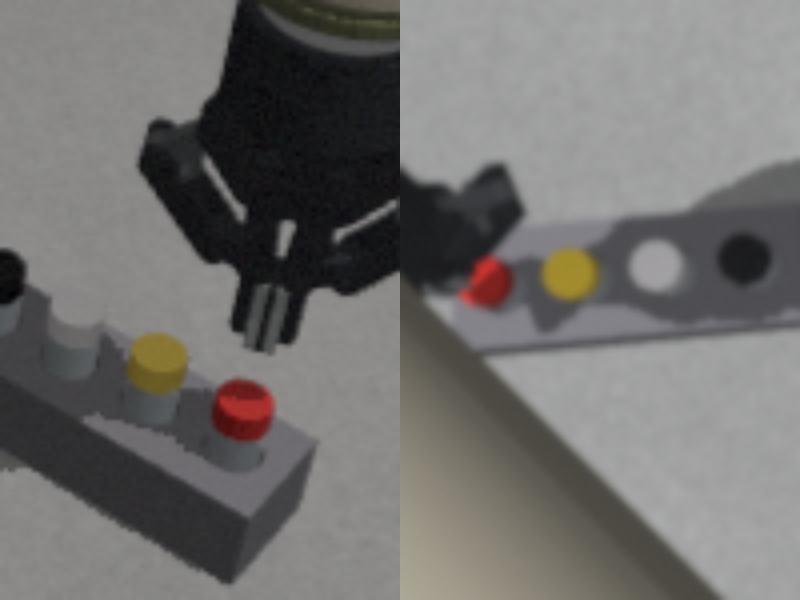

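The fingertips are at crop (262,345) and the red cap's top at (243,398). I'll check that offset numerically.

Run:
```python
from h import *
c=manip.camera("scene")
P=lambda p:cv2.projectPoints(np.array([p],float),c["rvec"],c["tvec"],c["K"],None)[0].ravel()
for p in([.486,.318,.114],[.486,.318,.077],[.493,-.183,.134]):
    q=P(p); print(p,q.round(1),"crop",((q-[430,210])*4).round(),((q-[245,80])*4).round())
m=cv2.inRange(cv2.cvtColor(c["image"],cv2.COLOR_BGR2HSV),(0,150,120),(8,255,255))[300:325,478:504]
ys,xs=np.nonzero(m); print(xs.min()+478,xs.max()+478,ys.min()+300,ys.max()+300)
print(ray(c,490.8,309.2,.077))
```

```text
[0.486, 0.318, 0.114] [495.1 293.5] crop [260. 334.] [1000.  854.]
[0.486, 0.318, 0.077] [491.2 308.9] crop [245. 396.] [985. 916.]
[0.493, -0.183, 0.134] [294.6 170.4] crop [-542. -158.] [198. 362.]
485 497 307 314
[0.48715745 0.31792546 0.077     ]
```

The projected vial top lands at crop (245,396), within 1 mm of the observed cap centre, so the pointing is right. Holding here, then back up and over to the green button.

Call:
step_arm(moves=[[1,0,0,0,0,0,0],[1,0,0,0,0,0,0],[1,0,0,0,0,0,0],[1,0,0,0,0,0,0],[1,0,0,0,0,0,0],[1,0,0,0,0,0,0],[1,0,0,0,0,0,0],[1,0,0,0,0,0,0],[1,0,0,0,0,0,0],[1,0,0,0,0,0,0]])

```text
clock: 8.45
position: [0.486, 0.318, 0.132]
ee_rot: [0.976, 0.217, 0.0, 0.0]
ft_force: [-0.4, -0.1, -1.2]
grip_width: -0.0
grasp_force: 0.0
```

Call:
step_arm(moves=[[1,0,0,0,0,0,0],[1,0,0,0,0,0,0],[1,0,0,0,0,0,0],[1,0,0,0,0,0,0],[1,0,0,0,0,0,0],[1,0,0,0,0,0,0],[1,0,0,0,0,0,0],[1,0,0,0,0,0,0],[1,0,0,0,0,0,0],[1,0,0,0,0,0,0]])

```text
clock: 9.45
position: [0.486, 0.3179, 0.1321]
ee_rot: [0.976, 0.217, 0.0, 0.0]
ft_force: [-0.2, 0.1, -0.9]
grip_width: -0.002
grasp_force: 0.0
```

Call:
step_arm(moves=[[1,0,0,20,0,0,0],[1,0,0,45,0,0,0],[1,0,0,68,0,0,0],[1,10,-40,68,0,0,0],[1,25,-85,68,0,0,0],[1,35,-130,68,0,0,0],[1,50,-175,68,0,0,0],[1,60,-220,68,0,0,0],[1,75,-265,68,0,0,0],[1,81,-289,68,0,0,0]])

```text
clock: 10.45
position: [0.5678, 0.0239, 0.1999]
ee_rot: [0.977, 0.215, -0.0, 0.001]
ft_force: [0.1, 0.0, -0.1]
grip_width: 0.004
grasp_force: 0.0
```

Call:
step_arm(moves=[[1,0,0,0,0,0,0],[1,0,0,-20,0,0,0],[1,0,0,-45,0,0,0],[1,0,0,-65,0,0,0],[1,0,0,-75,0,0,0],[1,0,0,-80,0,0,0],[1,0,0,-80,0,0,0]])

```text
clock: 11.15
position: [0.567, 0.0294, 0.1201]
ee_rot: [0.976, 0.217, -0.0, -0.0]
ft_force: [-0.9, -0.1, 0.8]
grip_width: 0.004
grasp_force: 0.0
```

Call:
step_arm(moves=[[1,0,0,-5,0,0,0],[1,0,0,-10,0,0,0],[1,0,0,-13,0,0,0],[1,0,0,-16,0,0,0],[1,0,0,-18,0,0,0],[1,0,0,-19,0,0,0],[1,0,0,-19,0,0,0]])

```text
clock: 11.85
position: [0.567, 0.0289, 0.101]
ee_rot: [0.976, 0.217, 0.0, 0.0]
ft_force: [-1.0, 0.2, 2.0]
grip_width: -0.001
grasp_force: 0.6
```

Call:
step_arm(moves=[[1,0,0,-1,0,0,0],[1,0,0,-2,0,0,0],[1,0,0,-3,0,0,0],[1,0,0,-3,0,0,0]])

```text
clock: 12.25
position: [0.567, 0.0289, 0.0979]
ee_rot: [0.976, 0.217, 0.0, 0.0]
ft_force: [1.0, -0.6, 2.0]
grip_width: 0.0
grasp_force: 0.9
```

Call:
step_arm(moves=[[1,0,0,-1,0,0,0],[1,0,0,-2,0,0,0],[1,0,0,-2,0,0,0],[1,0,0,-2,0,0,0]])

```text
clock: 12.65
position: [0.5671, 0.0289, 0.0968]
ee_rot: [0.976, 0.217, 0.0, 0.0]
ft_force: [-4.7, -1.5, 11.5]
grip_width: -0.003
grasp_force: 5.8
```

The force jumped to 11.5 N and z stalled at 0.0968, about 8 mm below first contact, so the button is on its stop. Moving clear and looking.

Call:
step_arm(moves=[[1,0,0,5,0,0,0],[1,0,0,20,0,0,0],[1,0,0,45,0,0,0],[1,0,0,80,0,0,0],[1,0,0,120,0,0,0],[1,-30,0,160,0,0,0],[1,-60,0,180,0,0,0],[1,-60,0,180,0,0,0],[1,-60,0,180,0,0,0],[1,-60,0,180,0,0,0]])

```text
clock: 13.65
position: [0.5071, 0.0287, 0.2756]
ee_rot: [0.976, 0.217, -0.0, -0.0]
ft_force: [-0.7, 0.5, -0.6]
grip_width: 0.0
grasp_force: 0.0
```

Run:
```python
from h import *
import pickle
a=manip.camera("scene")["image"]; b=pickle.load(open("c0.pkl","rb"))["scene"]["image"]
f=lambda i:cv2.resize(i[210:310,250:380],(520,290))
cv2.imwrite("pics/end.png",np.vstack([f(b),f(a)]))
o=manip.get_obs();print(o["clock"],o["position"],o["ft_force"],abs(o["joint_velocities"]).max() if hasattr(o["joint_velocities"],"max") else o["joint_velocities"])
```

```text
13.7 [0.50711597 0.02880268 0.27521889] [ 0.7753908   0.21899065 -0.10582208] 0.010429806252596645
```

View pics/end.png

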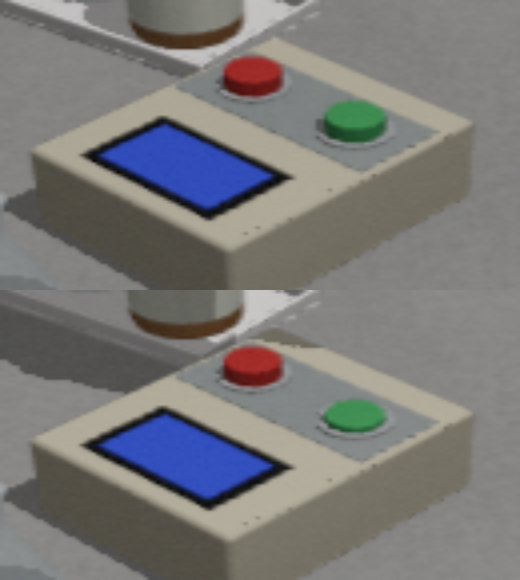

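Before (top) and after (bottom): the green button at (355,415) is pressed in, the red one at (253,365) is unchanged, and the bottle hasn't moved. Handing in.

```bash
python3 -c "
from workcell import manip
print(manip.hand_in())"
```

```text
the job is handed in; nothing more can be done
None
```

The job is handed in at about 13.7 s: I pointed at the amber bottle's blue cap and then the red vial for over two seconds each, then pressed the green button to its stop and moved clear; the last picture shows the red button still out, and the hand-in returned no verdict.

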